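# Load and stamp a lens blank in the lens marker

### The arm

A 7-joint arm with a two-finger parallel gripper is mounted at the origin on the work surface. World frame = base frame: x ahead of the robot, y to its left, z up, the work surface at z = 0. Lengths are in m, angles in rad, forces in N, time in s.
With the tool pointing down it reaches from about 0.425 to 0.925 m from the base axis. Payload 6.8 kg.
Tool frame: the origin (TCP) lies at the very end of the fingers, on their centre line; the grasp point (between the pads) lies 19 mm behind it; z points along the fingers, y is the line along which they close (so a half turn about z gives the same grasp; the last joint's range is limited). The gripper opens to 85 mm and grips with 20 to 120 N. Pads are 22 mm wide; open, the fingers measure 114 mm over their backs; the gripper's body (76 mm by 85 mm) begins 54 mm behind the grasp point. The pads swing forward as they close: fully open they stand 13 mm farther back than shut.
Start: joints at [-1.221, 0.477, 0.022, 1.555, -0.011, 1.109, -0.083], TCP at [0.298, 0.606, 0.231] pointing down, gripper open.
Joint ranges: [-2.96, 2.96], [-0.34, 2.1], [-1.41, 1.46], [0.24, 2.44], [-1.37, 4.51], [0.17, 1.92], [-2.96, 2.96]. Speed limits (rad/s): [2.39, 2.39, 3.14, 3.14, 3.14, 3.14, 3.14].

### API

Orientations are given as a unit quaternion [w, x, y, z].
In Python, from station import bot gives the robot as it stands.
- The arm moves only by the shell command python3 nudge.py 'ROWS' [FORCE]. ROWS is a JSON list of rows, 1 to 20 of them, each of 5 numbers: dx, dy, dz in m, then a turn about the tool's z in rad, then the opening from 0.0 (shut) to 1.0 (fully open); each row shifts and turns the commanded pose from where the row before left it, along the tool's axes as they then stand; what a row does not reach is not made up. A row lasts 1/10 s, in which the tool goes at most 0.05 m and 0.15 rad, less where a joint would pass 70% of its speed; a pose out of reach is approached as far as the arm can. The fingers move at their own pace and stop on an object; FORCE is the grip in N (left out, the last holds). Time passes only in rows, so rows that do not move let the fingers close. It prints the time, the measured TCP pose, the force, the opening and the grip force at its end.
- bot.get_obs(): the state, without advancing time (a new reading comes with each control period).
- bot.read_camera(name): name is "scene" or "top" or "wrist"; returns the picture (420x560x3 uint8, blue, green, red); there is no depth.
- bot.camera_info(name): a dict with "vertical_fov" (degrees; the focal length in pixels is half the picture's height over the tangent of half this angle, whatever the lens; pixels are square), "cx", "cy" (the principal point, pixels), "view" (4x4, takes a point from world to camera coordinates); the wrist camera has in their place "hand_eye" (4x4, takes a point from camera to tool coordinates, whose origin is the TCP and whose axes are the flange's). Camera axes: x right, y up, looking along -z (the intrinsics and any distortion apply to the point x, -y, -z); pixel columns grow to the right and rows downward; lengths in m; the calibration is good to about 2 mm. A picture is of the moment at which its call begins: read the wrist's pose just before it. camera_info takes no time and is no camera call.
- bot.hand_in(): hands the job in; it is judged then, once.
The state is a dict: "t": time; "q": joint angles; "joint_vel": joint speeds; "joint_torque": joint torques, N m; "eef_pos": TCP position; "tool_rot": TCP orientation; "contact_force": force on the tool from outside, world axes, zero at the start; "torque": the same for the moment, N m; "gripper_width": opening from 0.0 (shut) to 1.0 (fully open); "grasp_force": force on a finger pad.
Only numpy, scipy, OpenCV 4.12 (cv2) and the standard library are available. Lean on these libraries where they do the work, as an engineer would, in place of code of your own. Each camera call takes 0.05 s, during which the arm holds its last target. There are 200 camera calls.

### The job

Put the round lens blank flat and centred on the round rubber seat of the lens marker, setting it down rather than dropping it, and swing the hinged frame shut over it. Only then swing the sprung lever all the way to its stop, hold it there for half a second, and let it spring fully back. Leave the lens with the cut outline, and the white bottle behind the mat, where they are.

Things in the scene. Friction and masses are not known exactly. Their poses are not given: they have to be found in the camera images.
- marker: The lens marker: a cream-painted base 170 x 230 mm, top 40 mm above the table, fixed to it. Origin at the centre of its underside on the table. Its own x points away from its front (to the robot's far side at yaw 0), y to its left, z up. The seat and frame are on its left half, the lever on its right half. Inside the seat three ink pins rise as the lever swings; they stay below the seat's top.
- seat (a point): Centre of the top face of the black rubber seat, a round ring 50 mm in diameter (the same as the lens) standing 12 mm above the base's top. At (-20, 45, 52) mm in the marker's frame.
- frame (a joint): Angle of the retaining frame about its hinge: 0 = shut (level over the seat, about 3 mm above the lens), 1.57 = upright, 1.9 = fully open, leaning away from the seat. Starts open (1.6 to 1.85). Hinge friction (0.07 N m) keeps it where it is left; pushed down it stops at 0.
- frame_hinge (a point): Middle of the frame's hinge axis, which runs along the marker's y. At (50, 45, 72) mm in the marker's frame.
- frame_bar (a point): Middle of the outer (upper when shut) face of the frame's free cross-bar, 98 mm from the hinge axis; turns with the frame, its z pointing out of that face, which is 76 mm above the table when shut. The aluminium frame is 62 mm wide and 8 mm thick with a 34 mm window; the cross-bar spans 90 to 106 mm from the hinge, then a black tab 30 mm wide ends at 119 mm.
- lever (a joint): Angle of the sprung lever: 0 = home, 1.2 = at its stop. It grows clockwise seen from above, about a vertical axis. A spring drives it home: at the knob about 1.5 N at home and 5.6 N at the stop. Released anywhere it returns home by itself in about a second.
- lever_pivot (a point): On the lever's vertical axis, at the height of the lever arm, 55 mm above the table. At (-10, -50, 55) mm in the marker's frame.
- lever_knob (a point): Centre of the top of the lever's upright black knob, a post 16 mm in diameter, 59 to 83 mm above the table, at the end of the flat steel arm (16 mm wide, its top 58.5 mm above the table), 80 mm from the pivot axis. At home the arm points 25 degrees clockwise (seen from above) from the marker's x, at the stop 94 degrees.
- round_lens: The lens blank to be marked: a round dark-tinted disc 50 mm in diameter, its upright edge 10 mm high, its top slightly domed to 13 mm, 20 to 45 g. Origin at the centre of its flat underside. It starts flat on the cork mat, dome up, in one of two places 84 mm apart.
- edged_lens: The other lens on the mat, of the same material, cut to a spectacle outline: a rounded rectangle 36 x 52 mm, 6 mm thick (long side along its own y). Origin at the centre of its underside. Leave it.
- mat: Thin cork mat 100 x 180 mm, 6 mm thick, fixed to the table; origin at the centre of its underside. The two lenses lie on it side by side along its y.
- spray: Closed white bottle, 40 mm in diameter and 110 mm tall, standing just beyond the mat's far (+x) edge. Origin at the centre of its underside. Leave it.

How it is judged:
On the way, in this order (a step that is already met when the one before it is completed fails the run):
1. the round lens lies flat and centred on the seat, released (distance between round_lens and seat below 0.007 m and angle between round_lens's own z axis and vertical below 0.1 rad and contact force between round_lens and the fingers below 0.1 N), for 0.2 s.
2. the frame is shut over the lens (value of joint frame below 0.06 rad and distance between round_lens and seat below 0.007 m), for 0.2 s.
3. the lever is held at its stop with the frame shut over the lens (all of step 2 and value of joint lever above 1.12 rad), for 0.3 s.
4. the lever is back home (value of joint lever below 0.06 rad), for 0.1 s.
At the end, for the whole second after the job is handed in: The round lens lies flat and at rest on the seat within 7 mm of its centre, the frame is shut (within 0.06 rad), and the lever is home (within 0.06 rad) after having been held at its stop (beyond 1.12 of 1.2 rad) for 0.3 s with the frame shut (all of step 2 and angle between round_lens's own z axis and vertical below 0.1 rad and linear speed of round_lens below 0.02 m/s and value of joint lever below 0.06 rad); the robot touches nothing.
It fails at once if the lever was swung more than 0.5 rad while the frame was not shut (value of joint lever above 0.5 rad and value of joint frame above 0.15 rad).
It fails at once if the round lens was dropped (falling faster than 0.45 m/s, about 1 cm, out of the fingers) (linear speed of round_lens above 0.45 m/s and contact force between round_lens and the fingers below 0.01 N).
It fails at once if the cut lens was moved more than 30 mm (distance of edged_lens from where it was at the start of the episode above 0.03 m).
It fails at once if the white bottle was moved more than 40 mm or tipped (distance of spray from where it was at the start of the episode above 0.04 m or angle between spray's own z axis and vertical above 0.5 rad).
It also fails if it takes over 72 s, if anything falls off the work surface, if the arm or the gripper's body presses on something with over 40 N, if the wrist force passes 120 N, or if a joint passes its speed limit or range.

## Working session

There is one attempt and no reset: what is moved stays moved. The work goes in short steps, Python scripts to look and compute and a shell command to move; the robot and the scene stay as the last step left them, time stands still between calls to the robot, and variables do not carry over. Pictures are saved under pics/ and viewed, at most 13 in all, crops included, and the job is handed in when it is done.

```bash
ls; mkdir -p pics
python3 - <<'E'
from station import bot
import cv2,numpy as np
o=bot.get_obs();print(o['t'],o['eef_pos'],o['tool_rot'],o['gripper_width'])
for n in("top","scene","wrist"):
    cv2.imwrite(f"pics/{n}0.png",bot.read_camera(n));print(n,bot.camera_info(n))
E
```

```text
nudge.py
pics
station.py
0.0 [0.29808778 0.60497162 0.23032611] [-1.38600531e-04  2.26888867e-01  9.73920231e-01 -8.98027496e-04] 1.0005891918445042
top {'vertical_fov': 52.39116510135141, 'cx': 279.2592822241998, 'cy': 204.8825200296325, 'view': array([[ 1.62501684e-02, -9.99865312e-01,  2.29995452e-03,
         5.64254143e-02],
       [ 9.87195849e-01,  1.64092349e-02,  1.58666611e-01,
        -5.87079350e-01],
       [-1.58682981e-01, -3.07853598e-04,  9.87329538e-01,
        -9.02505716e-01],
       [ 0.00000000e+00,  0.00000000e+00,  0.00000000e+00,
         1.00000000e+00]])}
scene {'vertical_fov': 57.559969100073786, 'cx': 270.69434435073373, 'cy': 212.14074278363847, 'view': array([[ 0.83261274,  0.55385026,  0.00243042, -0.49602414],
       [-0.33022253,  0.4928968 ,  0.80498809,  0.10158622],
       [ 0.44464492, -0.67104592,  0.59328599, -0.96089038],
       [ 0.        ,  0.        ,  0.        ,  1.        ]])}
wrist {'vertical_fov': 60.16380658651306, 'cx': 279.07229553126825, 'cy': 214.75537146733646, 'hand_eye': array([[-5.15346923e-04,  9.62664902e-01,  2.70695438e-01,
         7.01695724e-02],
       [ 9.99999447e-01,  2.47889760e-04,  1.02222582e-03,
         7.95589838e-04],
       [ 9.16958294e-04,  2.70695815e-01, -9.62664498e-01,
        -1.43723555e-01],
       [ 0.00000000e+00,  0.00000000e+00,  0.00000000e+00,
         1.00000000e+00]])}
```
View pics/top0.png

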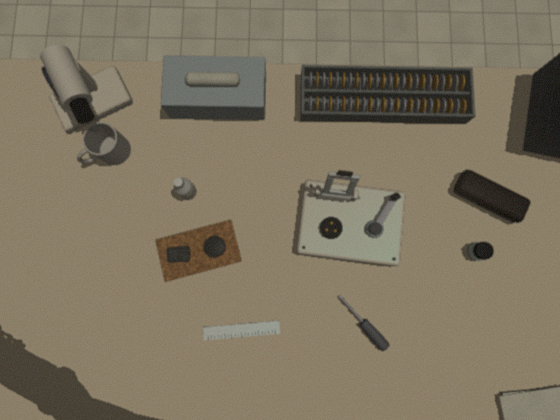

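View pics/scene0.png

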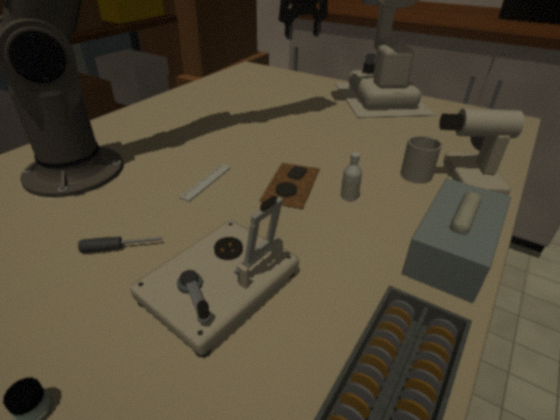

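The top view shows the round lens at (214,246) and the cut lens at (178,254), with the bottle at (183,188). The seat is at (331,227), the lever pivot at (375,229), the knob near (394,198), and the frame is upright near (342,183). The scene view shows the same things: lens (287,189), seat (229,247), knob (203,312).

Create h.py:
```python
from station import bot
import cv2,numpy as np
from scipy.spatial.transform import Rotation as R
def cam(name):
    """image, focal, c, T world->cam"""
    o=bot.get_obs(); im=bot.read_camera(name); i=bot.camera_info(name)
    f=im.shape[0]/2/np.tan(np.radians(i['vertical_fov']/2))
    if name=='wrist':
        T=np.eye(4);T[:3,:3]=R.from_quat(np.roll(o['tool_rot'],-1)).as_matrix();T[:3,3]=o['eef_pos']
        V=np.linalg.inv(T@i['hand_eye'])
    else: V=i['view']
    return im,(f,i['cx'],i['cy'],V)
def ray(c,p):
    f,cx,cy,V=c; d=V[:3,:3].T@np.array([(p[0]-cx)/f,-(p[1]-cy)/f,-1]); return -V[:3,:3].T@V[:3,3],d/np.linalg.norm(d)
def plane(c,p,z):
    o,d=ray(c,p); return o+d*(z-o[2])/d[2]
def tri(L):
    A=0;b=0
    for c,p in L:
        o,d=ray(c,p);M=np.eye(3)-np.outer(d,d);A=A+M;b=b+M@o
    return np.linalg.solve(A,b)
def proj(c,P):
    f,cx,cy,V=c;q=V[:3,:3]@P+V[:3,3];return np.array([cx-f*q[0]/q[2],cy+f*q[1]/q[2]])
def blobs(im,roi,thr,amin=40):
    x,y,w,h=roi;g=im[y:y+h,x:x+w].max(2)
    m=(g<thr).astype(np.uint8)
    out=[]
    for k in cv2.findContours(m,cv2.RETR_EXTERNAL,cv2.CHAIN_APPROX_NONE)[0]:
        k=cv2.convexHull(k)
        if cv2.contourArea(k)>amin:
            M=cv2.moments(k);out.append((M['m10']/M['m00']+x,M['m01']/M['m00']+y,cv2.contourArea(k)))
    return out
```

Run:
```python
from h import *
t,ct=cam('top');s,cs=cam('scene')
for thr in(45,60,75):
  print(thr,'top mat',np.round(blobs(t,(160,228,78,42),thr),1),'seat',np.round(blobs(t,(310,208,45,40),thr),1))
  print('scene mat',np.round(blobs(s,(262,165,50,40),thr),1),'seat',np.round(blobs(s,(205,230,42,32),thr),1))
for n,p in dict(seat=(331,227),lens=(214,246),edged=(178,254)).items(): print(n,plane(ct,p,.052 if n=='seat' else .013))
a=cv2.resize(t[160:280,290:410],None,fx=5,fy=5,interpolation=3)
b=cv2.resize(s[160:340,130:310],None,fx=600/180,fy=600/180,interpolation=3)[:,:600]
cv2.imwrite('pics/a.png',np.clip(cv2.resize(np.hstack([a,b]),(800,400)).astype(float)*1.6,0,255).astype(np.uint8))
```

```text
45 top mat [[208.4 246.8  95.5]] seat [[330.5 227.5 308.5]]
scene mat [[270.  201.   66.5]
 [285.8 189.3 212. ]
 [296.9 172.7 132.5]] seat [[228.  248.1 437.5]]
60 top mat [[178.2 253.8 306. ]
 [214.  246.2 331.5]] seat [[330.5 227.4 335.5]]
scene mat [[271.4 200.8 104. ]
 [285.7 189.3 263. ]
 [296.8 172.6 181.5]] seat [[228.1 248.1 483. ]]
75 top mat [[178.  253.9 346. ]
 [214.1 246.2 377. ]] seat [[330.3 227.5 362.5]]
scene mat [[ 305.   194.8   67. ]
 [ 285.4  186.1 1050.5]] seat [[228.  248.  515.5]]
seat [ 0.53798346 -0.04823696  0.052     ]
lens [0.49459753 0.21254502 0.013     ]
edged [0.47523132 0.29317474 0.013     ]
```

View pics/a.png

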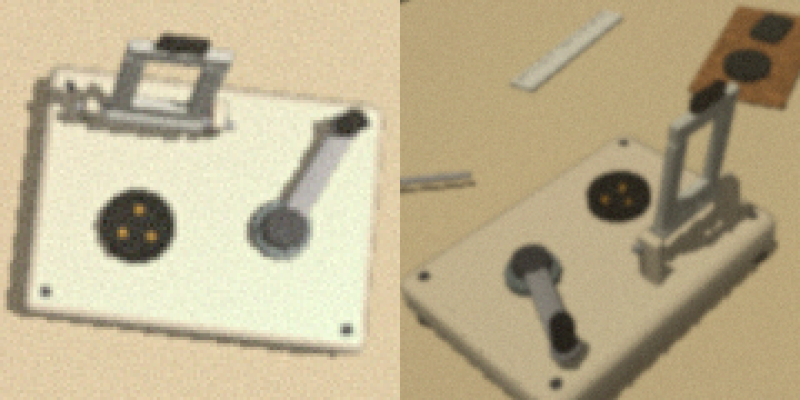

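The crop shows the frame nearly upright, with its black tab at the top. The seat with its three orange pins, the lever pivot boss and knob, and the base's dark screws are all clear. The marker is turned by about -6°.

Run:
```python
from h import *
t,ct=cam('top');s,cs=cam('scene')
def b1(im,roi,thr,amin=40): return max(blobs(im,roi,thr,amin),key=lambda k:k[2])[:2]
seat=tri([(ct,b1(t,(310,208,45,40),60)),(cs,b1(s,(205,230,42,32),60))])
lens=tri([(ct,b1(t,(195,228,40,36),60)),(cs,b1(s,(275,178,24,24),60))])
edg=tri([(ct,b1(t,(160,238,35,32),60)),(cs,b1(s,(285,164,24,16),60))])
# tops picked in crop: top crop 3.333x from (290,160); scene 2.222x from (130,160)
T=lambda u,v:(290+u/3.333,160+v/3.333); S=lambda u,v:(130+(u-400)/2.222,160+v/2.222)
print('seat',seat,'lens',lens,'edged',edg)
for n,a,b in [('pivot',(283,229),(533,266)),('knob',(354,119),(561,322)),('screwL',(45,291),(623,143)),('screwR',(346,329),(423,275)),('tab',(184,42),(709,96))]:
    print(n,tri([(ct,T(*a)),(cs,S(*b))]))
a=plane(ct,T(45,291),.04);b=plane(ct,T(346,329),.04);print('yaw',np.degrees(np.arctan2(-(a-b)[0],(a-b)[1])),np.linalg.norm(a-b))
```

```text
seat [ 0.53767982 -0.04766536  0.04612828] lens [0.49472214 0.21326523 0.01118799] edged [0.47627611 0.29409002 0.00954541]
pivot [ 0.53727906 -0.14333083  0.05098899]
knob [ 0.60588772 -0.18516124  0.07866847]
screwL [0.49424914 0.01194237 0.04031526]
screwR [ 0.47213719 -0.18632636  0.04154724]
tab [ 0.6301334  -0.05898193  0.18367334]
yaw -6.241445659571623 0.19976893640480436
```

```bash
python3 nudge.py '[[-0.029,-0.022,0.009,0,1],[-0.029,-0.022,0.009,0,1],[-0.029,-0.022,0.009,0,1],[-0.029,-0.022,0.009,0,1],[-0.029,-0.022,0.009,0,1],[-0.029,-0.022,0.009,0,1],[-0.029,-0.022,0.009,0,1],[-0.029,-0.022,0.009,0,1],[-0.029,-0.022,0.009,0,1],[-0.029,-0.022,0.009,0,1],[-0.029,-0.022,0.009,0,1],[-0.029,-0.022,0.009,0,1],[0,0,0,0.148,1],[0,0,0,0.148,1],[0,0,0,0.148,1],[0,0,0,0.148,1],[0,0,0,0.148,1],[0,0,0,0.148,1],[0,0,0,0,1],[0,0,0,0,1]]' 30
python3 - <<'E'
from h import *
w,c=cam('wrist');cv2.imwrite('pics/w1.png',w)
o=bot.get_obs();print(o['eef_pos'],o['tool_rot'],o['q'])
print(proj(c,np.array([.4947,.2133,.016])))
E
```

```text
t: 2.35
eef_pos: [0.4938, 0.2151, 0.1233]
tool_rot: [0.0, 0.622, 0.783, 0.0]
contact_force: [0.8, -0.8, 0.5]
gripper_width: 0.996
grasp_force: 0.0
[0.49381267 0.21499405 0.1233576 ] [1.27717171e-05 6.21808948e-01 7.83168966e-01 5.60293094e-05] [-0.78780054  0.40124492  0.32617345  1.99818166 -0.18090206  0.76938016
 -0.12660896]
[280.96915113 216.55756235]
```

View pics/w1.png

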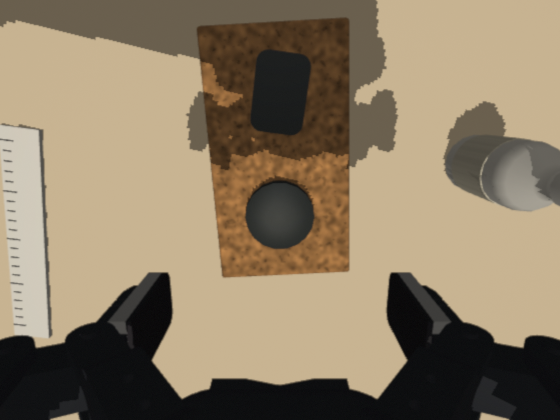

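The wrist view shows the round lens at about (280,215), alone between the lines of the fingers. The cut lens is above it at (280,92), and the bottle is well to the right.

```bash
cat >> h.py <<'E'
def disc(im,c,P,r=55,thr=70):
    u,v=proj(c,np.array(P));x,y=max(int(u)-r,0),max(int(v)-r,0)
    return max(blobs(im,(x,y,2*r,2*r),thr),key=lambda k:k[2])
E
cat > meas.py <<'E'
from h import *
import pickle
w,c=cam('wrist');b=disc(w,c,[.4947,.2133,.016]);print(b,plane(c,b[:2],.015))
try:
    c0,b0=pickle.load(open('l.pkl','rb'));print('tri',tri([(c0,b0[:2]),(c,b[:2])]))
except FileNotFoundError: pickle.dump((c,b),open('l.pkl','wb'))
E
python3 meas.py; python3 nudge.py '[[0,0,0.025,0,1],[0,0,0.025,0,1],[0,0,0,0,1]]'; python3 meas.py
```

```text
(279.408615300992, 213.378855822802, 3679.5) [0.49314255 0.2150077  0.015     ]
t: 2.75
eef_pos: [0.4917, 0.2139, 0.0709]
tool_rot: [-0.001, 0.623, 0.783, -0.002]
contact_force: [-0.5, 0.7, -0.2]
gripper_width: 0.997
grasp_force: 0.0
(283.8618201497249, 236.42779832235954, 5543.5) [0.49314176 0.21500395 0.015     ]
tri [0.49313874 0.21501977 0.01504578]
```

```bash
python3 nudge.py '[[0.0008,0.0016,0.02,0,1],[0,0,0.02,0,1],[0,0,0.014,0,0.8],[0,0,0.006,0,0.8],[0,0,0.004,0,0.8],[0,0,0,0,0.8],[0,0,0,0,0.8]]' 30; python3 -c "
from h import *
w,c=cam('wrist');cv2.imwrite('pics/w2.png',w)"
```

```text
t: 3.5
eef_pos: [0.4957, 0.2162, 0.0099]
tool_rot: [0.0, 0.623, 0.782, 0.0]
contact_force: [-0.6, 0.7, 0.2]
gripper_width: 0.8
grasp_force: 0.0
```

View pics/w2.png

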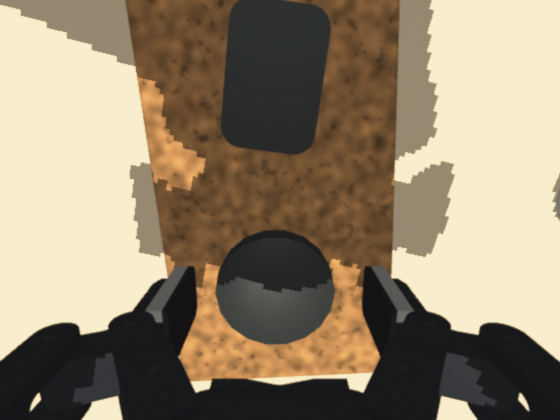

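The lens at (275,287) sits between the fingers, with their inner faces at about x=190 and x=368. I'll shift by -2.5 mm in tool y, go 5 mm lower, and close.

```bash
python3 nudge.py '[[0,-0.0025,0.005,0,0.8],[0,0,0,0,0.8],[0,0,0,0,0.5],[0,0,0,0,0.5],[0,0,0,0,0.4],[0,0,0,0,0.4],[0,0,0,0,0.4],[0,0,0,0,0.4],[0,0,0,0,0.4]]' 30
```

```text
t: 4.45
eef_pos: [0.4927, 0.2155, 0.0046]
tool_rot: [-0.0, 0.623, 0.782, 0.0]
contact_force: [-1.3, -0.7, 6.3]
gripper_width: 0.556
grasp_force: 30.8
```

```bash
python3 nudge.py '[[0,0,-0.01,0,0.4],[0,0,-0.03,0,0.4],[0,0,-0.04,0,0.4],[0,0,-0.04,0,0.4],[0,0,-0.04,0,0.4],[0,0,-0.035,0,0.4],[-0.0315,-0.0017,0,0,0.4],[-0.0315,-0.0017,0,0,0.4],[-0.0315,-0.0017,0,0,0.4],[-0.0315,-0.0017,0,0,0.4],[-0.0315,-0.0017,0,0,0.4],[0,0,0,-0.15,0.4],[0,0,0,-0.15,0.4],[0,0,0,-0.15,0.4],[0,0,0,-0.15,0.4],[0,0,0,-0.15,0.4],[0,0,0,-0.15,0.4],[0,0,0,-0.15,0.4],[0,0,0,-0.15,0.4],[0,0,0,-0.034,0.4]]' 30
cat > seat.py <<'E'
from h import *
import pickle,sys
w,c=cam('wrist');b=disc(w,c,[.5377,-.0477,.05],55,60);print(b,plane(c,b[:2],.051))
cv2.imwrite('pics/s%s.png'%sys.argv[1],w)
try:
    c0,b0=pickle.load(open('s.pkl','rb'));print('tri',tri([(c0,b0[:2]),(c,b[:2])]))
except FileNotFoundError: pickle.dump((c,b),open('s.pkl','wb'))
o=bot.get_obs();print(o['eef_pos'],o['tool_rot'],o['grasp_force'],o['gripper_width'])
E
python3 nudge.py '[[0,0,0,0,0.4],[0,0,0,0,0.4],[0,0,0,0,0.4]]';python3 seat.py 1
```

```text
t: 6.45
eef_pos: [0.5195, 0.0598, 0.1998]
tool_rot: [0.0, 0.054, 0.999, 0.0]
contact_force: [0.5, -0.0, 1.0]
gripper_width: 0.552
grasp_force: 31.2
t: 6.75
eef_pos: [0.5196, 0.06, 0.1995]
tool_rot: [0.0, 0.056, 0.998, -0.0]
contact_force: [-0.5, 1.0, -0.6]
gripper_width: 0.552
grasp_force: 31.2
(155.97166469893742, 231.8772136953955, 2541.0) [ 0.53510038 -0.04591876  0.051     ]
[0.51955385 0.060037   0.19938465] [ 1.24995766e-05  5.62325229e-02  9.98417700e-01 -2.23614741e-05] 31.20462651218986 0.5462628838653646
```

View pics/s1.png

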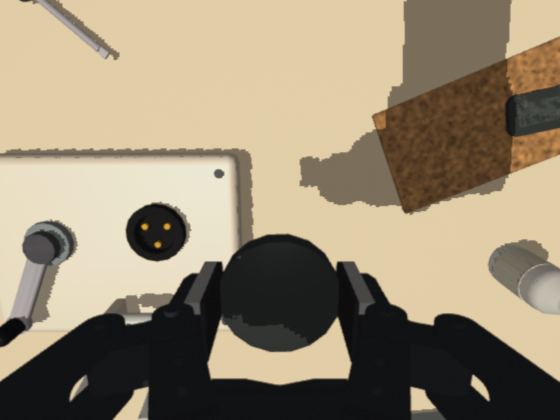

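The held lens is at (280,293), level between the pads. The seat is at (156,232) and the marker's edges run parallel to the image axes. I'll take a second view to get its height.

```bash
python3 nudge.py '[[-0.008,-0.01,0.025,0,0.4],[-0.008,-0.01,0.025,0,0.4],[0,0,0,0,0.4],[0,0,0,0,0.4],[0,0,0,0,0.4]]';python3 seat.py 2
python3 - <<'E'
from h import *
# wrist fix of lens held: rim ellipse centre relative to TCP
w,c=cam('wrist');o=bot.get_obs();P=o['eef_pos']
b=blobs(w,(130,205,60,70),60);print(b)
g=w.max(2);print([ (int(u),) for u in []])
# rows of dark disc top at centre column
col=g[180:400,280];print('disc rows',180+np.where(col<70)[0][[0,-1]])
t,ct=cam('top')
E
```

```text
t: 7.3
eef_pos: [0.5338, 0.0391, 0.1504]
tool_rot: [0.001, 0.056, 0.998, 0.0]
contact_force: [-0.2, 0.2, 0.2]
gripper_width: 0.554
grasp_force: 31.2
(157.7283434479658, 231.45470892335356, 3707.5) [ 0.53512275 -0.04603866  0.051     ]
tri [ 0.54003635 -0.05259425  0.03405873]
[0.53386872 0.03921265 0.1504856 ] [8.80687800e-04 5.55267383e-02 9.98456715e-01 4.39810478e-04] 31.211856166482903 0.5497157658632015
[(158.89781823889498, 233.2582012242976, 3185.5)]
[]
disc rows [235 399]
```

```bash
python3 nudge.py '[[-0.0036,-0.0287,0.01,0,0.4],[-0.0036,-0.0287,0.01,0,0.4],[-0.0036,-0.0287,0.01,0,0.4],[0,0,0,0,0.4],[0,0,0.025,0,0.4],[0,0,0.025,0,0.4],[0,0,0,0,0.4],[0,0,0,0,0.4],[0,0,0,0,0.4]]';python3 - <<'E'
from h import *
a,_=cam('scene');w,c=cam('wrist')
z=cv2.resize(a[200:300,180:300],(400,400*100//120),interpolation=3);w=cv2.resize(w,(400,300))
cv2.imwrite('pics/p1.png',np.hstack([z[:300],w]))
E
```

```text
t: 8.35
eef_pos: [0.5355, -0.0481, 0.0707]
tool_rot: [0.001, 0.056, 0.998, 0.0]
contact_force: [0.2, -0.3, -0.7]
gripper_width: 0.552
grasp_force: 31.2
```

View pics/p1.png

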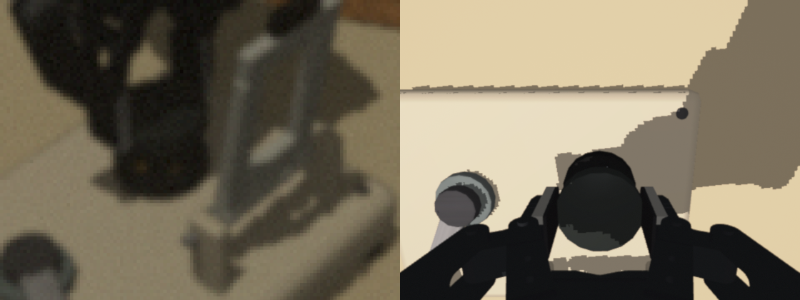

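In the wrist view the lens hangs over the seat, whose near rim shows at (600,155). The frame is clear of the hand. I'll lower slowly and watch the force.

```bash
python3 nudge.py '[[0,0,0.008,0,0.4],[0,0,0.006,0,0.4],[0,0,0.002,0,0.4],[0,0,0,0,0.4],[0,0,0,0,0.4]]'; python3 nudge.py '[[0,0,0.001,0,0.4],[0,0,0.001,0,0.4],[0,0,0.0,0,0.4],[0,0,0,0,0.4]]'
```

```text
t: 8.95
eef_pos: [0.5343, -0.0485, 0.0532]
tool_rot: [-0.0, 0.056, 0.998, -0.0]
contact_force: [-0.1, 0.9, -0.3]
gripper_width: 0.554
grasp_force: 31.2
t: 9.35
eef_pos: [0.5344, -0.0484, 0.0513]
tool_rot: [0.0, 0.056, 0.998, 0.0]
contact_force: [0.0, -0.3, -0.2]
gripper_width: 0.553
grasp_force: 31.2
```

```bash
python3 nudge.py '[[0,0,0.001,0,0.4],[0,0,0.0,0,0.4],[0,0,0.0,0,0.4]]'; python3 nudge.py '[[0,0,0.001,0,0.4],[0,0,0.0,0,0.4],[0,0,0.0,0,0.4]]'
```

```text
t: 9.65
eef_pos: [0.5346, -0.0484, 0.0506]
tool_rot: [0.0, 0.056, 0.998, 0.0]
contact_force: [-1.2, -0.5, 4.8]
gripper_width: 0.555
grasp_force: 31.7
t: 9.95
eef_pos: [0.5346, -0.0484, 0.0505]
tool_rot: [0.0, 0.056, 0.998, 0.0]
contact_force: [-5.4, 0.4, 15.9]
gripper_width: 0.555
grasp_force: 32.7
```

```bash
python3 nudge.py '[[0,0,-0.001,0,0.4],[0,0,0,0,0.4],[0,0,0,0,0.6],[0,0,0,0,0.65],[0,0,0,0,0.7],[0,0,0,0,0.75],[0,0,0,0,0.75],[0,0,-0.01,0,0.75],[0,0,-0.03,0,0.75],[0,0,-0.03,0,0.75],[0,0,-0.03,0,0.75],[0,0,0,0,0.75],[0,0,0,0,0.75],[0,0,0,0,0.75]]';python3 - <<'E'
from h import *
w,c=cam('wrist');a,cs=cam('scene')
b=disc(w,c,[.537,-.0477,.06],80,75);print(b,'lens+seat mid',plane(c,b[:2],.053),proj(c,np.array([.537,-.0477,.052])))
z=cv2.resize(a[200:300,180:300],(400,333),interpolation=3)
cv2.imwrite('pics/p2.png',np.hstack([z[:300],cv2.resize(w,(400,300))]))
E
```

```text
t: 11.35
eef_pos: [0.5337, -0.0483, 0.1497]
tool_rot: [-0.001, 0.056, 0.998, -0.0]
contact_force: [0.6, -0.6, 0.1]
gripper_width: 0.753
grasp_force: 0.0
(279.4247188432408, 222.61732078647387, 4357.0) lens+seat mid [ 0.5370208  -0.04740212  0.053     ] [278.99579299 222.21783558]
```

View pics/p2.png

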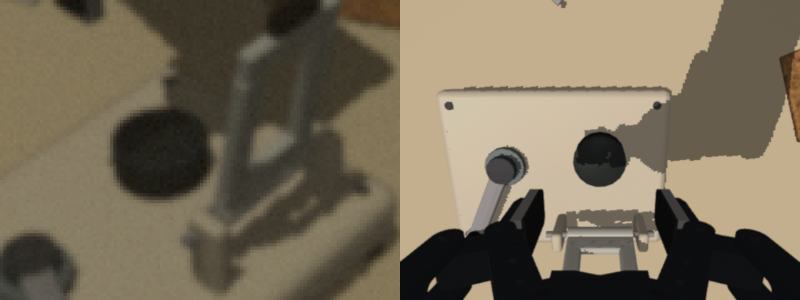

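The lens sits coaxial and level on the seat, with its centre measured at (0.537, -0.047). Next I'll shut the gripper, go over and behind the frame (now about 1.78 rad), and push it down along its arc.

```bash
python3 nudge.py '[[0,0,-0.025,0,0],[0,0,-0.025,0,0],[0,0,-0.025,0,0],[0,0,-0.025,0,0],[-0.0313,0.0003,0,0,0],[-0.0313,0.0003,0,0,0],[-0.0313,0.0003,0,0,0],[-0.0313,0.0003,0,0,0],[0,0,0,0,0],[0,0,0,0,0]]'
python3 - <<'E'
from h import *
w,c=cam('wrist');a,cs=cam('top')
z=cv2.resize(a[140:260,290:410],(300,300),interpolation=3)
cv2.imwrite('pics/p3.png',np.hstack([z,cv2.resize(w,(400,300))]))
E
```

```text
t: 12.45
eef_pos: [0.6585, -0.0613, 0.2486]
tool_rot: [-0.001, 0.056, 0.998, -0.0]
contact_force: [-0.5, -0.0, 0.1]
gripper_width: 0.001
grasp_force: 0.0
```

View pics/p3.png

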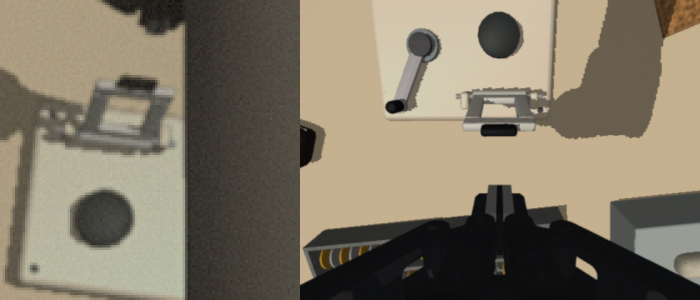

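The wrist view shows the shut fingers (u≈500) in line with the frame's tab at (498,130) and behind it. I'll go down and push.

```bash
python3 nudge.py '[[0,0,0.03,0,0],[0,0,0.03,0,0],[0,0,0.024,0,0],[0,0,0,0,0]]'; python3 nudge.py '[[0.0125,0,-0.001,0,0],[0.0125,0,-0.001,0,0],[0.0125,0,-0.002,0,0],[0.0115,0,0,0,0],[0.0115,0,0.0006,0,0],[0.0115,0,0.001,0,0],[0.0103,0,0.0044,0,0],[0.0103,0,0.0054,0,0],[0.0103,0,0.0064,0,0],[0,0,0,0,0]]'; python3 nudge.py '[[0.0083,0,0.0075,0,0],[0.0078,0,0.0086,0,0],[0.0073,0,0.0096,0,0],[0.0055,0,0.0119,0,0],[0.0055,0,0.0118,0,0],[0.0022,0,0.01,0,0],[0.002,0,0.009,0,0],[0,0,0,0,0],[0,0,0,0,0]]'
```

```text
t: 12.95
eef_pos: [0.6555, -0.0607, 0.1629]
tool_rot: [-0.004, 0.056, 0.998, -0.0]
contact_force: [-0.2, 0.1, -0.1]
gripper_width: 0.005
grasp_force: 0.0
t: 13.95
eef_pos: [0.5542, -0.0494, 0.1511]
tool_rot: [-0.002, 0.056, 0.998, -0.0]
contact_force: [0.6, 0.7, 0.7]
gripper_width: -0.001
grasp_force: 0.0
t: 14.85
eef_pos: [0.5184, -0.0455, 0.0839]
tool_rot: [-0.0, 0.056, 0.998, -0.0]
contact_force: [0.2, 1.0, -0.2]
gripper_width: 0.004
grasp_force: 0.0
```

```bash
python3 nudge.py '[[0.001,0,0.004,0,0],[0,0,0.003,0,0],[0,0,0,0,0],[0,0,0,0,0]]'; python3 nudge.py '[[0,0,0.001,0,0],[0,0,0.0005,0,0],[0,0,0,0,0],[0,0,0,0,0],[0,0,0,0,0]]'
```

```text
t: 15.25
eef_pos: [0.5173, -0.0453, 0.0771]
tool_rot: [-0.0, 0.056, 0.998, 0.0]
contact_force: [0.2, 0.9, -0.1]
gripper_width: 0.005
grasp_force: 0.0
t: 15.75
eef_pos: [0.5175, -0.0453, 0.076]
tool_rot: [0.0, 0.056, 0.998, 0.0]
contact_force: [-0.7, -0.5, 5.1]
gripper_width: 0.0
grasp_force: 2.8
```

The frame is against its stop (contact at 76 mm). I'll press briefly, lift, and go to the inner side of the knob.

```bash
python3 nudge.py '[[0,0,0.0004,0,0],[0,0,0,0,0],[0,0,-0.01,0,0],[0,0,-0.025,0,0],[0,0,-0.03,0,0],[-0.023,-0.0203,0,0,0],[-0.023,-0.0203,0,0,0],[-0.023,-0.0203,0,0,0],[-0.023,-0.0203,0,0,0],[-0.023,-0.0203,0,0,0],[0,0,0,0.1453,0],[0,0,0,0.1453,0],[0,0,0,0.1453,0],[0,0,0,0,0],[0,0,0,0,0]]'
python3 - <<'E'
from h import *
w,c=cam('wrist');a,cs=cam('scene');print(bot.get_obs()['q'])
z=cv2.resize(a[200:350,130:310],(360,300),interpolation=3)
cv2.imwrite('pics/p4.png',np.hstack([z,cv2.resize(w,(400,300))]))
E
```

```text
t: 17.25
eef_pos: [0.6203, -0.1588, 0.1403]
tool_rot: [-0.0, 0.268, 0.963, -0.0]
contact_force: [-0.0, 0.4, 0.4]
gripper_width: 0.003
grasp_force: 0.0
[-0.11744827  0.53614307  0.37492777  1.74433243 -0.24009527  0.90629569
  1.38462441]
```

View pics/p4.png

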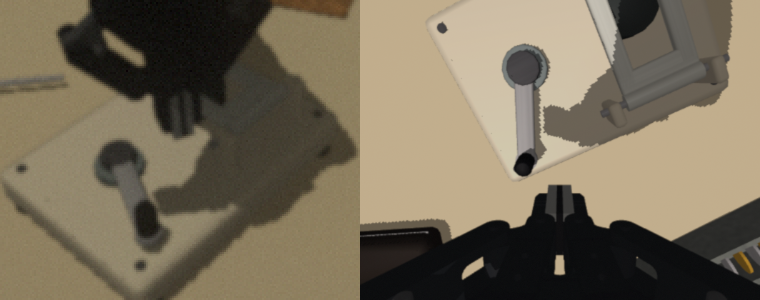

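In the wrist view the lever arm is aligned with the tool's x axis, with the knob at (524,163) left of the fingers. The frame lies shut over the lens. I'll go down and touch the knob.

```bash
python3 nudge.py '[[0,0,0.03,0,0],[0,0,0.03,0,0],[0,0,0.016,0,0],[0,0,0,0,0]]'; python3 nudge.py '[[0,-0.003,0,0,0],[0,-0.003,0,0,0],[0,0,0,0,0],[0,0,0,0,0]]'; python3 nudge.py '[[0,-0.003,0,0,0],[0,0,0,0,0],[0,0,0,0,0]]'
```

```text
t: 17.75
eef_pos: [0.6186, -0.1585, 0.0619]
tool_rot: [-0.002, 0.27, 0.963, -0.0]
contact_force: [-0.4, -0.5, 0.1]
gripper_width: 0.001
grasp_force: 0.0
t: 18.15
eef_pos: [0.6177, -0.1645, 0.0652]
tool_rot: [0.001, 0.271, 0.963, 0.0]
contact_force: [-0.3, 0.0, 0.0]
gripper_width: 0.001
grasp_force: 0.0
t: 18.45
eef_pos: [0.6158, -0.1666, 0.0644]
tool_rot: [0.0, 0.27, 0.963, 0.0]
contact_force: [0.6, 0.7, 0.6]
gripper_width: -0.003
grasp_force: 0.2
```

```bash
python3 nudge.py '[[-0.0018,-0.0081,0,0.1,0],[-0.0018,-0.0081,0,0.1,0],[-0.0018,-0.0081,0,0.1,0],[-0.0018,-0.0081,0,0.1,0],[-0.0018,-0.0081,0,0.1,0],[-0.0018,-0.0081,0,0.1,0],[-0.0018,-0.0081,0,0.1,0],[-0.0018,-0.0081,0,0.1,0],[-0.0018,-0.0081,0,0.1,0],[-0.0018,-0.0081,0,0.1,0],[-0.0018,-0.0081,0,0.1,0],[0,0,0,0,0],[0,0,0,0,0]]'
python3 - <<'E'
from h import *
o=bot.get_obs();P=o['eef_pos'];X=R.from_quat(np.roll(o['tool_rot'],-1)).as_matrix()
print('pivot rel tool',X.T@(P-np.array([.5365,-.1432,P[2]])),'f tool',X.T@o['contact_force'])
E
```

```text
t: 19.75
eef_pos: [0.5536, -0.2243, 0.0645]
tool_rot: [0.001, 0.732, 0.681, 0.001]
contact_force: [5.9, 1.7, -1.6]
gripper_width: 0.003
grasp_force: 2.4
pivot rel tool [-7.96794736e-02  2.29251378e-02  3.25536916e-05] f tool [2.12595698 5.74522093 1.65541799]
```

```bash
python3 nudge.py '[[-0.0009,-0.004,0,0.05,0],[-0.0005,-0.002,0,0.025,0],[0,0,0,0,0],[0,0,0,0,0]]'; python3 nudge.py '[[-0.0003,-0.0015,0,0.02,0],[0,0,0,0,0],[0,0,0,0,0]]'
```

```text
t: 20.15
eef_pos: [0.5478, -0.2253, 0.0645]
tool_rot: [0.001, 0.757, 0.653, 0.001]
contact_force: [5.8, 1.9, -1.3]
gripper_width: 0.002
grasp_force: 2.5
t: 20.45
eef_pos: [0.5463, -0.2255, 0.0646]
tool_rot: [0.001, 0.764, 0.645, 0.001]
contact_force: [5.4, 2.3, -1.3]
gripper_width: 0.001
grasp_force: 2.6
```

```bash
python3 nudge.py '[[0,-0.0015,0,0,0],[0,0,0,0,0],[0,0,0,0,0]]'; python3 nudge.py '[[0,-0.0015,0,0,0],[0,0,0,0,0],[0,0,0,0,0]]'
```

```text
t: 20.75
eef_pos: [0.5448, -0.2254, 0.0646]
tool_rot: [0.001, 0.764, 0.645, 0.001]
contact_force: [5.7, -0.3, -1.3]
gripper_width: -0.005
grasp_force: 2.7
t: 21.05
eef_pos: [0.5441, -0.2253, 0.0647]
tool_rot: [0.002, 0.764, 0.645, 0.001]
contact_force: [6.8, -0.1, -3.7]
gripper_width: 0.001
grasp_force: 3.6
```

```bash
python3 nudge.py '[[0,-0.001,0,0,0],[0,0,0,0,0],[0,0,0,0,0],[0,0,0,0,0],[0,0,0,0,0],[0,0,0,0,0],[0,0,0,0,0]]'
python3 - <<'E'
from h import *
w,c=cam('wrist');a,cs=cam('scene')
z=cv2.resize(a[200:350,130:310],(360,300),interpolation=3)
cv2.imwrite('pics/p5.png',np.hstack([z,cv2.resize(w,(400,300))]))
# knob world estimate from contact geometry is not needed: arm angle from wrist picture
for P in([.5365,-.1432,.0585],): print('pivot px',proj(c,np.array(P))*400/560+[360,0])
m=lambda a:np.array([.5365+.08*np.cos(a),-.1432+.08*np.sin(a),.083])
for l in(1.05,1.12,1.2): print(l,proj(c,m(-.11-np.radians(25)-l))*400/560+[360,0])
E
```

```text
t: 21.75
eef_pos: [0.5439, -0.2253, 0.0648]
tool_rot: [0.003, 0.764, 0.646, 0.002]
contact_force: [10.0, -0.7, -5.2]
gripper_width: -0.0
grasp_force: 4.6
pivot px [523.21788796  61.61928717]
1.05 [544.01427528 214.01908332]
1.12 [533.7137658  215.04610851]
1.2 [521.86964052 215.42295074]
```

View pics/p5.png

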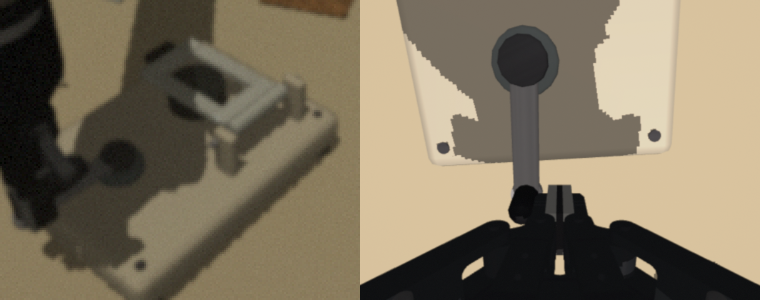

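The knob is at (522,213) in the wrist view, where 1.2 rad was predicted, so the lever is at its stop. The frame is shut over the lens. I'll lift off and let the lever return.

```bash
python3 nudge.py '[[0,0,0,0,0],[0,0,-0.02,0,0],[0,0,-0.04,0,0],[0,0,-0.04,0,0],[0,0,-0.04,0,0],[0,0,0,0,0],[0,0,0,0,0],[0,0,0,0,0],[0,0,0,0,0],[0,0,0,0,0],[0,0,0,0,0],[0,0,0,0,0],[0,0,0,0,0],[0,0,0,0,0],[0,0,0,0,0],[0,0,0,0,0],[0,0,0,0,0],[0,0,0,0,0],[0,0,0,0,0],[0,0,0,0,0]]'
python3 - <<'E'
from h import *
w,c=cam('wrist');a,cs=cam('scene')
z=cv2.resize(a[200:350,130:310],(360,300),interpolation=3)
cv2.imwrite('pics/p6.png',np.hstack([z,cv2.resize(w,(400,300))]))
k=tuple((proj(c,np.array([.6048,-.1848,.083]))).round(1)); print(k, proj(cs,np.array([.6048,-.1848,.083])))
print('knob blob scene',blobs(a,(190,295,28,28),50,10))
E
```

```text
t: 23.85
eef_pos: [0.5401, -0.2255, 0.2042]
tool_rot: [0.0, 0.765, 0.644, 0.0]
contact_force: [0.6, -0.8, -0.3]
gripper_width: 0.0
grasp_force: 0.0
(np.float64(360.2), np.float64(139.4)) [200.96506219 302.35617833]
knob blob scene [(200.96358024691358, 305.99938271604935, 270.0)]
```

View pics/p6.png

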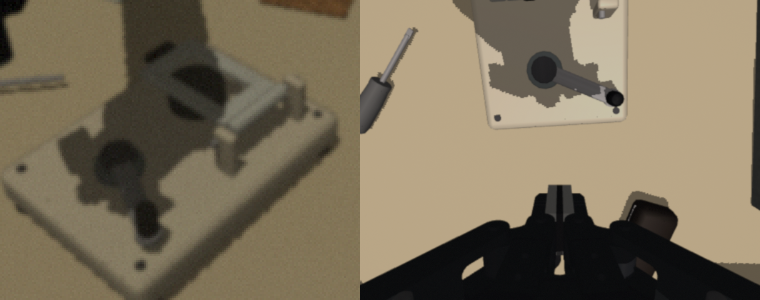

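The lever is home, with the knob at (615,98) in the wrist view against a predicted (617,99.6). The frame is shut over the lens and the arm is clear.

```bash
python3 -c "
from station import bot
print(bot.hand_in())"
```

```text
the job is handed in; nothing more can be done
None
```

I handed in the job at about 24 s. The lens is on the seat with the frame shut over it, and the lever was held at its stop for over half a second and has sprung home; the cut lens and bottle were left alone, and the hand-in returned no verdict.

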